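Count three knobs into the curing tray

ROBOT

A 6-joint arm with a two-finger parallel gripper is mounted at the origin on the work surface. World frame = base frame: x ahead of the robot, y to its left, z up, the work surface at z = 0. Lengths are in m, angles in rad, forces in N, time in s.
With the tool pointing down it reaches from about 0.25 to 0.775 m from the base axis. Payload 4 kg.
Tool frame: the origin (TCP) lies between the finger pads; the fingertips stand 11 mm ahead of it and the grasp point (between the pads) lies 8 mm behind it (robot.tip_extent is the z of the fingertips in the tool frame, in m); z points along the fingers, y is the line along which they close (so a half turn about z gives the same grasp; the last joint's range is limited). The gripper opens to 94 mm and grips with 3 to 60 N. Pads are 16 mm wide; open, the fingers measure 119 mm over their backs; the gripper's body (75 mm by 177 mm) begins 78 mm behind the grasp point.
Start: joints at [-1.32, 0.087, 1.371, -0, 1.684, -0.103], TCP at [0.191, -0.516, 0.217] pointing down, gripper open.
Joint ranges: [-3.1, 3.1], [-0.76, 2.03], [0.27, 2.55], [-1.08, 4.22], [0.17, 2.65], [-2.57, 2.57]. Speed limits (rad/s): [2.79, 2.79, 3.14, 3.14, 3.14, 3.14].

INTERFACE

Orientations are given as [roll, pitch, yaw] about the fixed x, y, z axes, in that order (R = Rz(yaw) Ry(pitch) Rx(roll)).
In Python, from bench import robot, imaging gives the robot as it stands.
- The arm moves only by the shell command python3 -m pendant 'ROWS'. ROWS is JSON, a list of rows, each a list of 7 numbers: the shift along the world's x, y, z in cm, then the turn, a rotation vector about the world's x, y, z in degrees, then the opening, from 0 (shut) to 1 (fully open). In form: [[dx, dy, dz, ax, ay, az, jaw], ...]. A call has 1 to 8 rows; each row shifts and turns the commanded pose from where the row before left it; what a row does not reach is not made up. A row lasts 1/10 s, in which the tool goes at most 50 mm and 8.59 degrees, less where a joint would pass 70% of its speed; a pose out of reach is approached as far as the arm can. A call is refused whole if a number of a shift passes 5 or a number of a turn 8.59, either way. A call with a gripper value outside its range is refused whole. The fingers move at their own pace and stop on an object; the grip force is fixed at half the most. Time passes only in rows, so rows that do not move let the fingers close. It gives the time, the measured TCP pose, the force, the opening and the grip force at its end, in the units of the state.
- robot.get_obs(): the state, without advancing time (a new reading comes with each control period).
- imaging.snapshot(name): name is "side" or "top"; returns the picture (400x640x3 uint8, red, green, blue); there is no depth.
- imaging.camera_params(name): a dict with "camera_matrix" (3x3 intrinsics, pixels), "R" (3x3) and "t" (3): a world point X has camera coordinates R X + t. Camera axes: x right, y down, z forward; pixel columns grow to the right and rows downward; lengths in m; the calibration is good to about 2 mm. A picture is of the moment at which its call begins. camera_params takes no time and is no camera call.
- robot.close_job(): hands the job in; it is judged then, once.
The state is a dict: "time": time; "joint_positions": joint angles; "qvel": joint speeds; "joint_torque": joint torques, N m; "tool_pos": TCP position; "ee_rot": TCP orientation; "wrist_force": force on the tool from outside, world axes, zero at the start; "wrist_torque": the same for the moment, N m; "width": finger opening in m; "finger_force": force on a finger pad.
Only numpy, scipy, OpenCV 4.12 (cv2) and the standard library are available. Lean on these libraries where they do the work, as an engineer would, in place of code of your own. Each camera call takes 0.05 s, during which the arm holds its last target. There are 200 camera calls.

TASK

Slide exactly three of the four black knobs from the grey loading deck into the open curing tray, so that they stand wholly inside it; they are freshly printed, so push them along and never lift them or tip them over. Then push the tray by its orange handle until it is fully shut under the amber-topped hood. Leave the fourth black knob, both white brackets and the other things on the bench where they are.

Things in the scene. Friction and masses are not known exactly. Their poses are not given: they have to be found in the camera images.
- station: the curing unit, fixed to the bench; origin on the bench top below the middle of the line between grey deck and tray. x points from the deck into the tray, y from the open tray into the hood (the way the tray shuts), z up. Grey loading deck: x -161 to -1 mm, y -200 to +220 mm, top 35 mm above the bench. Tray: x 2 to 102 mm, floor 33 mm above the bench
- hood_mouth (a point): centre of the lower edge of the hood's mouth, at station x 52, y 112 mm, level with the tray floor; axes as the station's. The white hood with its amber window covers station y 112 to 430 mm, x -10 to 132 mm, top 72 mm above the bench. The tray goes in here; its part outside the hood lies between the mouth and (tray opening) further to -y
- tray (a joint): how far the curing tray is pulled out of the hood, in m: 0 fully shut, at most 0.28; slides along the station's -y as it opens, with about 3 N of friction
- tray_floor (a point): centre of the upper face of the aluminium tray's floor, 100 mm in x by 290 mm in y, 2 mm below the deck; moves with the tray, axes as the station's. The side towards the deck has no wall; the far (+x) side and inner end have walls 18 mm high above the floor, the outer (-y) end a white front plate 8 mm thick, 34 mm high above the floor
- tray_handle (a point): centre of the orange handle bar, 90 mm long in station x, 12 mm thick in y, 14 mm high, 52 mm above the bench, carried by two stems 57 mm outside (-y of) the front plate
- black1: matt black round control knob, 32 mm in diameter, 26 mm tall, straight sides for the lowest 15 mm then tapering to 24 mm on top; stands upright on the deck; origin at the centre of its underside, z up. All four are alike
- black2: matt black round control knob, 32 mm in diameter, 26 mm tall, straight sides for the lowest 15 mm then tapering to 24 mm on top; stands upright on the deck; origin at the centre of its underside, z up. All four are alike
- black3: matt black round control knob, 32 mm in diameter, 26 mm tall, straight sides for the lowest 15 mm then tapering to 24 mm on top; stands upright on the deck; origin at the centre of its underside, z up. All four are alike
- black4: matt black round control knob, 32 mm in diameter, 26 mm tall, straight sides for the lowest 15 mm then tapering to 24 mm on top; stands upright on the deck; origin at the centre of its underside, z up. All four are alike
- white1: white bracket, 28 x 28 mm foot 10 mm thick with an upright flange, 24 mm tall overall; bystander on the deck; origin at the centre of its underside
- white2: white bracket, 28 x 28 mm foot 10 mm thick with an upright flange, 24 mm tall overall; bystander on the deck; origin at the centre of its underside
- resin_bottle: grey bottle with black cap, 80 mm in diameter, 200 mm tall, bystander; origin at the centre of its underside
- wash_jar: amber jar, 70 mm in diameter, 110 mm tall, bystander; origin at the centre of its underside
- scraper: scraper 200 mm long lying on the bench, bystander
- brush: cleaning brush 170 mm long lying on the bench, bystander

How it is judged:
On the way:
1. exactly three black knobs stand in the tray while it is still open (((x of black2 in the frame of tray_floor between -0.04 and 0.046 m and y of black2 in the frame of tray_floor between -0.138 and 0.138 m and z of each of black2, black3, black4 in the frame of tray_floor below 0.006 m and angle between each of black2, black3, black4's own z axis and vertical below 0.15 rad and x of black3 in the frame of tray_floor between -0.04 and 0.046 m and y of black3 in the frame of tray_floor between -0.138 and 0.138 m and x of black4 in the frame of tray_floor between -0.04 and 0.046 m and y of black4 in the frame of tray_floor between -0.138 and 0.138 m and distance of black1 from where it was at the start of the episode below 0.03 m) or (x of black1 in the frame of tray_floor between -0.04 and 0.046 m and y of black1 in the frame of tray_floor between -0.138 and 0.138 m and z of each of black1, black3, black4 in the frame of tray_floor below 0.006 m and angle between each of black1, black3, black4's own z axis and vertical below 0.15 rad and x of black3 in the frame of tray_floor between -0.04 and 0.046 m and y of black3 in the frame of tray_floor between -0.138 and 0.138 m and x of black4 in the frame of tray_floor between -0.04 and 0.046 m and y of black4 in the frame of tray_floor between -0.138 and 0.138 m and distance of black2 from where it was at the start of the episode below 0.03 m) or (x of black1 in the frame of tray_floor between -0.04 and 0.046 m and y of black1 in the frame of tray_floor between -0.138 and 0.138 m and z of each of black1, black2, black4 in the frame of tray_floor below 0.006 m and angle between each of black1, black2, black4's own z axis and vertical below 0.15 rad and x of black2 in the frame of tray_floor between -0.04 and 0.046 m and y of black2 in the frame of tray_floor between -0.138 and 0.138 m and x of black4 in the frame of tray_floor between -0.04 and 0.046 m and y of black4 in the frame of tray_floor between -0.138 and 0.138 m and distance of black3 from where it was at the start of the episode below 0.03 m) or (x of black1 in the frame of tray_floor between -0.04 and 0.046 m and y of black1 in the frame of tray_floor between -0.138 and 0.138 m and z of each of black1, black2, black3 in the frame of tray_floor below 0.006 m and angle between each of black1, black2, black3's own z axis and vertical below 0.15 rad and x of black2 in the frame of tray_floor between -0.04 and 0.046 m and y of black2 in the frame of tray_floor between -0.138 and 0.138 m and x of black3 in the frame of tray_floor between -0.04 and 0.046 m and y of black3 in the frame of tray_floor between -0.138 and 0.138 m and distance of black4 from where it was at the start of the episode below 0.03 m)) and value of joint tray above 0.06 m), for 0.2 s.
At the end, for the whole second after the job is handed in: Exactly three black knobs stand upright (within 0.15 rad) on the tray's floor, wholly inside it (none sticking out of its open side by more than 6 mm), the tray is shut to within 6 mm, and the fourth black knob and both white brackets are within 30 mm of where they started; everything at rest (((x of black2 in the frame of tray_floor between -0.04 and 0.046 m and y of black2 in the frame of tray_floor between -0.138 and 0.138 m and z of each of black2, black3, black4 in the frame of tray_floor below 0.006 m and angle between each of black2, black3, black4's own z axis and vertical below 0.15 rad and x of black3 in the frame of tray_floor between -0.04 and 0.046 m and y of black3 in the frame of tray_floor between -0.138 and 0.138 m and x of black4 in the frame of tray_floor between -0.04 and 0.046 m and y of black4 in the frame of tray_floor between -0.138 and 0.138 m and distance of black1 from where it was at the start of the episode below 0.03 m) or (x of black1 in the frame of tray_floor between -0.04 and 0.046 m and y of black1 in the frame of tray_floor between -0.138 and 0.138 m and z of each of black1, black3, black4 in the frame of tray_floor below 0.006 m and angle between each of black1, black3, black4's own z axis and vertical below 0.15 rad and x of black3 in the frame of tray_floor between -0.04 and 0.046 m and y of black3 in the frame of tray_floor between -0.138 and 0.138 m and x of black4 in the frame of tray_floor between -0.04 and 0.046 m and y of black4 in the frame of tray_floor between -0.138 and 0.138 m and distance of black2 from where it was at the start of the episode below 0.03 m) or (x of black1 in the frame of tray_floor between -0.04 and 0.046 m and y of black1 in the frame of tray_floor between -0.138 and 0.138 m and z of each of black1, black2, black4 in the frame of tray_floor below 0.006 m and angle between each of black1, black2, black4's own z axis and vertical below 0.15 rad and x of black2 in the frame of tray_floor between -0.04 and 0.046 m and y of black2 in the frame of tray_floor between -0.138 and 0.138 m and x of black4 in the frame of tray_floor between -0.04 and 0.046 m and y of black4 in the frame of tray_floor between -0.138 and 0.138 m and distance of black3 from where it was at the start of the episode below 0.03 m) or (x of black1 in the frame of tray_floor between -0.04 and 0.046 m and y of black1 in the frame of tray_floor between -0.138 and 0.138 m and z of each of black1, black2, black3 in the frame of tray_floor below 0.006 m and angle between each of black1, black2, black3's own z axis and vertical below 0.15 rad and x of black2 in the frame of tray_floor between -0.04 and 0.046 m and y of black2 in the frame of tray_floor between -0.138 and 0.138 m and x of black3 in the frame of tray_floor between -0.04 and 0.046 m and y of black3 in the frame of tray_floor between -0.138 and 0.138 m and distance of black4 from where it was at the start of the episode below 0.03 m)) and value of joint tray below 0.006 m and velocity of joint tray below 0.01 m/s and distance of each of white1, white2 from where it was at the start of the episode below 0.03 m and linear speed of each of black1, black2, black3, black4 below 0.02 m/s); the robot touches nothing.
It fails at once if a black knob is lifted more than 20 mm above the deck (height (world z) of any of black1, black2, black3, black4 above 0.055 m).
It fails at once if a black knob is tipped over (angle between any of black1, black2, black3, black4's own z axis and vertical above 0.8 rad).
It fails at once if a white bracket is moved more than 30 mm (distance of any of white1, white2 from where it was at the start of the episode above 0.03 m).
It fails at once if the bottle, jar, scraper or brush is moved more than 30 mm (distance of any of resin_bottle, wash_jar, scraper, brush from where it was at the start of the episode above 0.03 m).
It also fails if it takes over 61 s, if anything falls off the work surface, if the arm or the gripper's body presses on something with over 40 N, if the wrist force passes 120 N, or if a joint passes its speed limit or range.

## Working session

There is one attempt and no reset: what is moved stays moved. The work goes in short steps, Python scripts to look and compute and a shell command to move; the robot and the scene stay as the last step left them, time stands still between calls to the robot, and variables do not carry over. Pictures are saved under pics/ and viewed, at most 10 in all, crops included, and the job is handed in when it is done.

```bash
mkdir -p pics
python3 - <<'E'
from bench import robot, imaging
import cv2
for n in("top","side"):
    cv2.imwrite(f"pics/{n}0.png",imaging.snapshot(n)[:,:,::-1])
    p=imaging.camera_params(n);print(p)
o=robot.get_obs();print(o['time'],o['tool_pos'],o['ee_rot'],o['width'])
E
```

```text
{'camera_matrix': array([[362.09140757,   0.        , 328.52439852],
       [  0.        , 362.09140757, 193.39887011],
       [  0.        ,   0.        ,   1.        ]]), 'R': array([[-0.01732039, -0.99981372, -0.00851638],
       [-0.99512375,  0.0180651 , -0.09696583],
       [ 0.09710162,  0.00679537, -0.99525127]]), 't': array([-0.04135992,  0.53241646,  0.89774075])}
{'camera_matrix': array([[441.68943698,   0.        , 328.75680111],
       [  0.        , 441.68943698, 205.22366592],
       [  0.        ,   0.        ,   1.        ]]), 'R': array([[-0.95770759, -0.28730438, -0.0158859 ],
       [-0.18969195,  0.67190967, -0.71592902],
       [ 0.21636344, -0.68263723, -0.69799232]]), 't': array([0.50075081, 0.21607354, 1.01345661])}
0.1 [ 0.1904205  -0.51549877  0.21544803] [-3.13967100e+00 -1.63972752e-04  3.53793585e-01] 0.09420108905698366
```

View pics/top0.png

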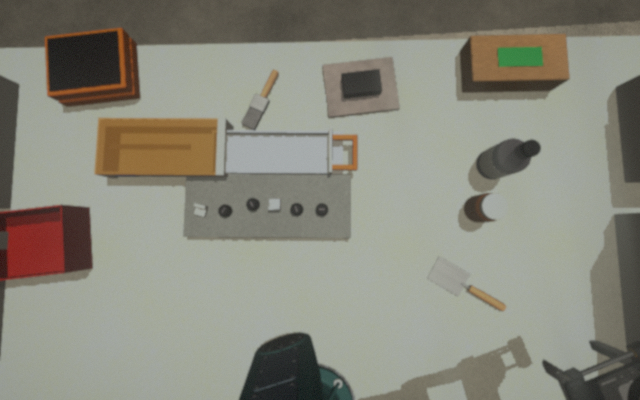

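View pics/side0.png

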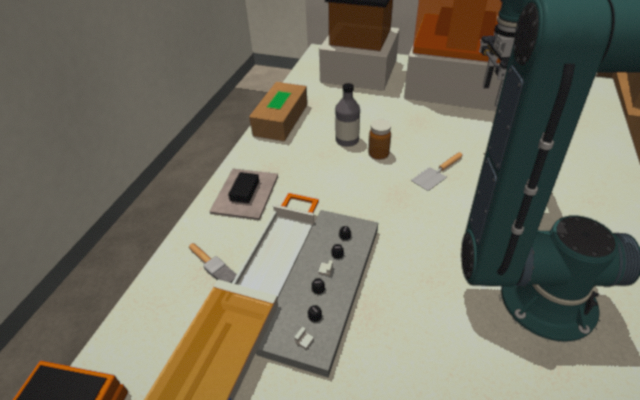

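The top view shows the deck at px (185–350, 175–240), with four knobs near (225,211), (253,205), (297,209) and (322,210). Brackets are near (200,210) and (274,205), the tray at (227–330, 133–174) and the handle near (345,152). I'll enlarge both views.

Run:
```python
import cv2
a=cv2.imread("pics/top0.png")[120:250,180:370];cv2.imwrite("pics/topc.png",cv2.resize(a,None,fx=4,fy=4,interpolation=cv2.INTER_CUBIC))
a=cv2.imread("pics/side0.png")[185:375,220:400];cv2.imwrite("pics/sidec.png",cv2.resize(a,None,fx=3,fy=3,interpolation=cv2.INTER_CUBIC))
```

```text
(no output)
```

View pics/topc.png

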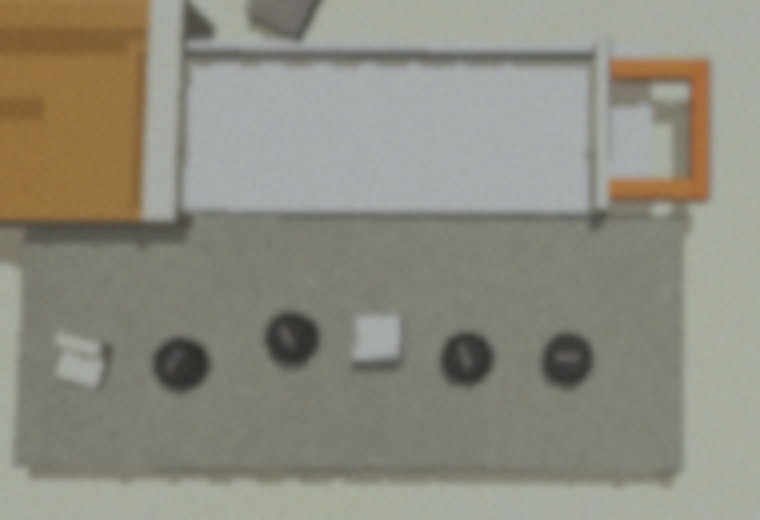

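View pics/sidec.png

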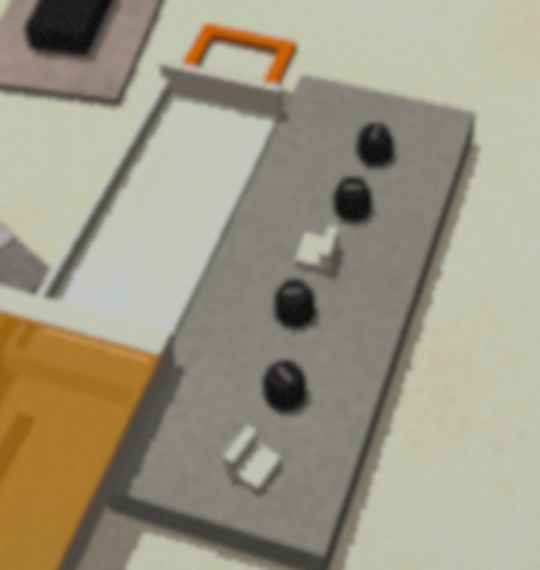

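```bash
cat > m.py <<'E'
from bench import robot, imaging
import numpy as np, cv2
P={n:imaging.camera_params(n) for n in("top","side")}
def M(n): p=P[n]; return p["camera_matrix"]@np.c_[p["R"],p["t"]]
def ray(n,uv,z):
    p=P[n]; d=p["R"].T@np.linalg.solve(p["camera_matrix"],[*uv,1]); c=-p["R"].T@p["t"]
    return c+d*(z-c[2])/d[2]
def tri(a,b):
    X=cv2.triangulatePoints(M("top"),M("side"),np.float64(a).T,np.float64(b).T); return (X[:3]/X[3]).T
E
python3 - <<'E'
from m import *
T=lambda L:[((u+.5)/4-.5+180,(v+.5)/4-.5+120) for u,v in L]
S=lambda L:[((u+.5)/3-.5+220,(v+.5)/3-.5+185) for u,v in L]
np.set_printoptions(precision=4,suppress=True)
t=T([(181,363),(291,338),(466,358),(567,359),(376,338),(80,360),(683,228),(682,470),(17,465),(709,60),(709,200)])
s=S([(285,386),(295,303),(353,200),(375,145),(318,250),(252,460),(302,78),(473,115),(323,560),(207,27),(296,42)])
for n,x in zip("ka kb kc kd w2 w1 dTR dBR dBL hT hB".split(),tri(t,s)): print(n,x)
k=t[:4]; 
print("knobs top ray z=.052",np.array([ray("top",x,.052) for x in k]))
print("knobs side ray z=.048",np.array([ray("side",x,.048) for x in s[:4]]))
d=np.array([ray("top",x,.035)[:2] for x in t[6:9]]);print("deck",d)
e=np.array([ray("side",x,.035)[:2] for x in s[6:9]]);print("deck side",e)
# rigid fit station
loc=np.array([[-.001,-.2],[-.161,-.2],[-.161,.22]])
for w in (d,e,(d+e)/2):
    a=loc-loc.mean(0); b=w-w.mean(0); th=np.arctan2((a[:,0]*b[:,1]-a[:,1]*b[:,0]).sum(),(a*b).sum())
    R=np.array([[np.cos(th),-np.sin(th)],[np.sin(th),np.cos(th)]]); o=w.mean(0)-R@loc.mean(0)
    print("station",o,np.degrees(th),"res",np.abs(b-a@R.T).max())
    print(" knobs st",(np.array([ray("top",x,.052)[:2] for x in k])-o)@R)
    print(" w st",(np.array([ray("top",x,.05)[:2] for x in t[4:6]])-o)@R)
    print(" handle st",(np.array([ray("top",x,.059)[:2] for x in t[9:]])-o)@R)
    print(" frontplate,hood st",(np.array([ray("top",x,.067)[:2] for x in T([(602,215),(602,45),])])-o)@R)
E
```

```text
ka [0.4915 0.2084 0.0434]
kb [0.5059 0.1393 0.0451]
kc [0.4916 0.0304 0.0443]
kd [ 0.4901 -0.0324  0.0439]
w2 [0.5045 0.0863 0.0442]
w1 [0.4946 0.2709 0.0455]
dTR [ 0.5762 -0.1068  0.028 ]
dBR [ 0.4204 -0.1031  0.0288]
dBL [0.4304 0.3165 0.0269]
hT [ 0.6754 -0.1253  0.0498]
hB [ 0.5873 -0.1222  0.056 ]
knobs top ray z=.052 [[ 0.4915  0.206   0.052 ]
 [ 0.5058  0.1379  0.052 ]
 [ 0.4915  0.0297  0.052 ]
 [ 0.4898 -0.0327  0.052 ]]
knobs side ray z=.048 [[ 0.4901  0.2111  0.048 ]
 [ 0.5049  0.1412  0.048 ]
 [ 0.4905  0.0333  0.048 ]
 [ 0.4892 -0.0289  0.048 ]]
deck [[ 0.5724 -0.107 ]
 [ 0.4202 -0.1028]
 [ 0.4304  0.3132]]
deck side [[ 0.5758 -0.1   ]
 [ 0.4198 -0.0971]
 [ 0.4292  0.3201]]
station [0.5838 0.091 ] -1.805389964863192 res 0.004128196994925698
 knobs st [[-0.0959  0.1119]
 [-0.0795  0.0444]
 [-0.0904 -0.0643]
 [-0.0901 -0.1266]]
 w st [[-0.0786 -0.008 ]
 [-0.0948  0.1754]]
 handle st [[ 0.0973 -0.2124]
 [ 0.009  -0.213 ]]
 frontplate,hood st [[-0.0024 -0.147 ]
 [ 0.1039 -0.1456]]
station [0.5841 0.0983] -1.434631810803767 res 0.002226510035381851
 knobs st [[-0.0952  0.1053]
 [-0.0792  0.0377]
 [-0.0908 -0.0709]
 [-0.091  -0.1332]]
 w st [[-0.0787 -0.0147]
 [-0.0937  0.1688]]
 handle st [[ 0.0959 -0.2203]
 [ 0.0076 -0.2203]]
 frontplate,hood st [[-0.0034 -0.1543]
 [ 0.1029 -0.1535]]
station [0.5839 0.0947] -1.6195991929896878 res 0.0031789181081487428
 knobs st [[-0.0955  0.1086]
 [-0.0793  0.041 ]
 [-0.0906 -0.0676]
 [-0.0906 -0.1299]]
 w st [[-0.0787 -0.0113]
 [-0.0942  0.1721]]
 handle st [[ 0.0966 -0.2163]
 [ 0.0083 -0.2166]]
 frontplate,hood st [[-0.0029 -0.1507]
 [ 0.1034 -0.1495]]
```

```bash
python3 -m pendant '[[2.4,4.4,0,0,0,-7.3,0.24],[2.4,4.4,0,0,0,-7.3,0.24],[2.4,4.4,0,0,0,-7.3,0.24],[2.4,4.4,0,0,0,0,0.24],[2.4,4.4,0,0,0,0,0.24],[2.4,4.4,0,0,0,0,0.24],[2.4,4.4,0,0,0,0,0.24],[2.4,4.4,0,0,0,0,0.24]]'
python3 -m pendant '[[2.4,4.4,0,0,0,0,0.24],[2.4,4.4,0,0,0,0,0.24],[2.1,4.2,-3,0,0,0,0.24],[0,0,-4,0,0,0,0.24],[0,0,-4,0,0,0,0.24],[0,0,0,0,0,0,0.24],[0,0,0,0,0,0,0.24]]'
```

```text
time: 0.9
tool_pos: [0.3824, -0.1628, 0.2162]
ee_rot: [3.141, -0.0, -0.029]
wrist_force: [-0.4, -0.5, 0.4]
width: 0.0334
finger_force: 0.0
time: 1.6
tool_pos: [0.4484, -0.0393, 0.1095]
ee_rot: [-3.141, 0.002, -0.029]
wrist_force: [-0.4, -0.0, 0.6]
width: 0.0223
finger_force: 0.0
```

```bash
python3 -m pendant '[[0,0.8,-3,0,0,0,0.24],[0,0,-2,0,0,0,0.24],[0,0,-1,0,0,0,0.24],[0,0,0,0,0,0,0.24]]'
python3 - <<'E'
from m import *
a=imaging.snapshot("top")[120:250,180:370,::-1];b=imaging.snapshot("side")[185:375,220:400,::-1]
a=cv2.resize(a,(554,380),interpolation=cv2.INTER_CUBIC);b=cv2.resize(b,None,fx=2,fy=2,interpolation=cv2.INTER_CUBIC)
b=b[:, :240]
cv2.imwrite("pics/c1.png",np.hstack([a,b]))
E
```

```text
time: 2.0
tool_pos: [0.4494, -0.0318, 0.0505]
ee_rot: [3.141, -0.001, -0.029]
wrist_force: [0.7, 0.1, 0.3]
width: 0.0224
finger_force: 0.0
```

View pics/c1.png

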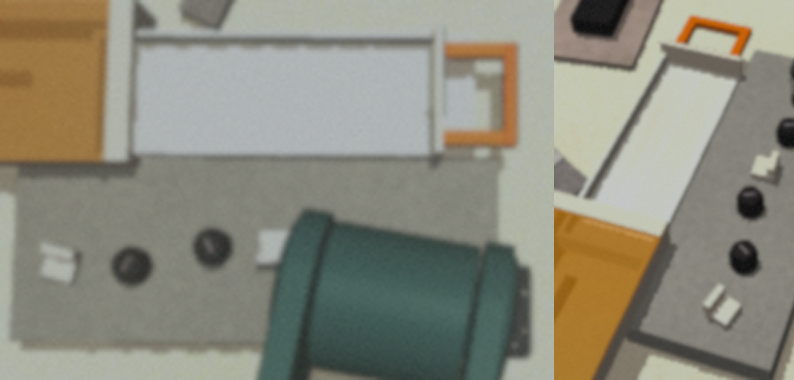

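The arm hides kd from the top camera, and the side crop shows tray, kb and ka undisturbed. kd's cradle push goes straight first, then drifts slightly to +y to clear the front plate.

```bash
python3 -m pendant '[[1,0,0,0,0,0,0.24],[1,0,0,0,0,0,0.24],[1,0,0,0,0,0,0.24],[1,0,0,0,0,0,0.24],[1,0.3,0,0,0,0,0.24],[1,0.3,0,0,0,0,0.24],[1,0.3,0,0,0,0,0.24],[1,0.3,0,0,0,0,0.24]]'
python3 - <<'E'
from m import *
b=imaging.snapshot("side")[185:325,260:400,::-1]
cv2.imwrite("pics/c2.png",cv2.resize(b,None,fx=4,fy=4,interpolation=cv2.INTER_CUBIC))
E
```

```text
time: 2.9
tool_pos: [0.5297, -0.0189, 0.0494]
ee_rot: [3.142, 0.0, -0.028]
wrist_force: [-0.9, -0.3, 0.5]
width: 0.0226
finger_force: 0.3
```

View pics/c2.png

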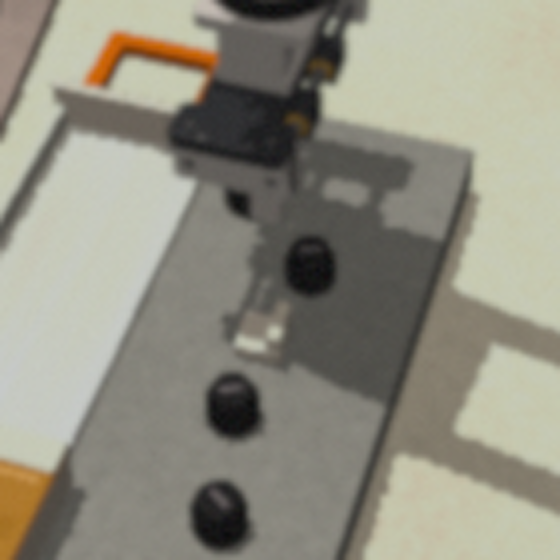

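The side crop shows kd in the cradle near (238,198), with the other knobs untouched, so I'm continuing the push.

```bash
python3 -m pendant '[[1,0.1,0,0,0,0,0.24],[1,0.1,0,0,0,0,0.24],[1,0,0,0,0,0,0.24],[1,0,0,0,0,0,0.24],[1,0,0,0,0,0,0.24],[1,0,0,0,0,0,0.24],[1,0,0,0,0,0,0.24],[0.8,0,0,0,0,0,0.24]]'
python3 -m pendant '[[0,0,0,0,0,0,0.24],[-1,0,0,0,0,0,0.24],[-2,0,0,0,0,0,0.24],[-2,0,3,0,0,0,0.24],[-4,1,3,0,0,0,0.24],[-4,2.5,0,0,0,0,0.24],[-2.8,1.2,0,0,0,0,0.24],[0,0,0,0,0,0,0.24]]'
```

```text
time: 3.75
tool_pos: [0.6078, -0.0174, 0.0495]
ee_rot: [3.141, -0.0, -0.028]
wrist_force: [-0.1, -1.0, 0.0]
width: 0.0231
finger_force: 0.1
time: 4.55
tool_pos: [0.4455, 0.0308, 0.1089]
ee_rot: [-3.141, 0.001, -0.026]
wrist_force: [0.2, -0.1, 0.2]
width: 0.0225
finger_force: 0.0
```

```bash
python3 -m pendant '[[0,0,-3,0,0,0,0.24],[0,0,-2,0,0,0,0.24],[0,0,-0.9,0,0,0,0.24],[1,0,0,0,0,0,0.24],[1,0,0,0,0,0,0.24],[1,0,0,0,0,0,0.24],[1,0,0,0,0,0,0.24],[1,0,0,0,0,0,0.24]]'
python3 -m pendant '[[1,0,0,0,0,0,0.24],[1,-0.1,0,0,0,0,0.24],[1,0,0,0,0,0,0.24],[1,-0.1,0,0,0,0,0.24],[1,0,0,0,0,0,0.24],[1,-0.1,0,0,0,0,0.24],[1,0,0,0,0,0,0.24],[1,-0.1,0,0,0,0,0.24]]'
python3 -m pendant '[[1,0,0,0,0,0,0.24],[1,0,0,0,0,0,0.24],[1.2,0,0,0,0,0,0.24],[0,0,0,0,0,0,0.24]]'
python3 -m pendant '[[-1,0,0,0,0,0,0.24],[-2,0,0,0,0,0,0.24],[-3,0,3,0,0,0,0.24],[-4,2.5,3,0,0,0,0.24],[-4,4,0,0,0,0,0.24],[-1.5,4.5,0,0,0,0,0.24],[0,0,0,0,0,0,0.24]]'
```

```text
time: 5.35
tool_pos: [0.5012, 0.0294, 0.0507]
ee_rot: [3.141, -0.001, -0.028]
wrist_force: [-1.5, 0.9, 0.2]
width: 0.0223
finger_force: 0.5
time: 6.15
tool_pos: [0.5806, 0.0255, 0.0498]
ee_rot: [3.142, -0.0, -0.028]
wrist_force: [0.1, 0.0, -0.1]
width: 0.023
finger_force: 0.2
time: 6.55
tool_pos: [0.6131, 0.0254, 0.0499]
ee_rot: [3.141, -0.001, -0.028]
wrist_force: [0.3, 0.3, -0.2]
width: 0.0229
finger_force: 0.0
time: 7.25
tool_pos: [0.462, 0.1321, 0.1073]
ee_rot: [-3.139, 0.0, -0.022]
wrist_force: [0.2, 0.3, 0.1]
width: 0.0223
finger_force: 0.0
```

```bash
python3 -m pendant '[[0,0.7,-3,0,0,0,0.24],[0,0,-2,0,0,0,0.24],[0,0,-0.8,0,0,0,0.24],[1,0,0,0,0,0,0.24],[1,0,0,0,0,0,0.24],[1,0,0,0,0,0,0.24],[1,0,0,0,0,0,0.24],[1,0,0,0,0,0,0.24]]'
python3 -m pendant '[[1,0,0,0,0,0,0.24],[1,-0.1,0,0,0,0,0.24],[1,0,0,0,0,0,0.24],[1,-0.1,0,0,0,0,0.24],[1,0,0,0,0,0,0.24],[1,-0.1,0,0,0,0,0.24],[1,0,0,0,0,0,0.24],[1,-0.1,0,0,0,0,0.24]]'
python3 -m pendant '[[1,0,0,0,0,0,0.24],[1,0,0,0,0,0,0.24],[0.3,0,0,0,0,0,0.24],[0,0,0,0,0,0,0.24]]'
python3 -m pendant '[[-1,0,0,0,0,0,0.24],[-2,0,0,0,0,0,0.24],[-3,0,4,0,0,0,0.24],[-3,0,4,0,0,0,0.24],[-3,0,4,0,0,0,0.24],[-4,0,0,0,0,0,0.24],[-5,0,0,0,0,0,0],[-5,0,0,0,0,0,0]]'
python3 - <<'E'
from m import *
a=imaging.snapshot("top")[110:250,180:370,::-1]
cv2.imwrite("pics/c3.png",cv2.resize(a,None,fx=4,fy=4,interpolation=cv2.INTER_CUBIC))
E
```

```text
time: 8.05
tool_pos: [0.5168, 0.1351, 0.0493]
ee_rot: [3.142, -0.001, -0.029]
wrist_force: [-0.1, 0.3, 1.4]
width: 0.0226
finger_force: 0.2
time: 8.85
tool_pos: [0.5963, 0.1312, 0.0488]
ee_rot: [3.142, 0.0, -0.028]
wrist_force: [-0.8, 0.6, -0.1]
width: 0.0229
finger_force: 0.1
time: 9.25
tool_pos: [0.6189, 0.1312, 0.0487]
ee_rot: [3.141, 0.0, -0.029]
wrist_force: [0.2, -0.5, -0.2]
width: 0.0227
finger_force: 0.0
time: 10.05
tool_pos: [0.3558, 0.1311, 0.1688]
ee_rot: [-3.141, -0.0, -0.029]
wrist_force: [0.1, -0.1, 1.0]
width: 0.0102
finger_force: 0.0
```

View pics/c3.png

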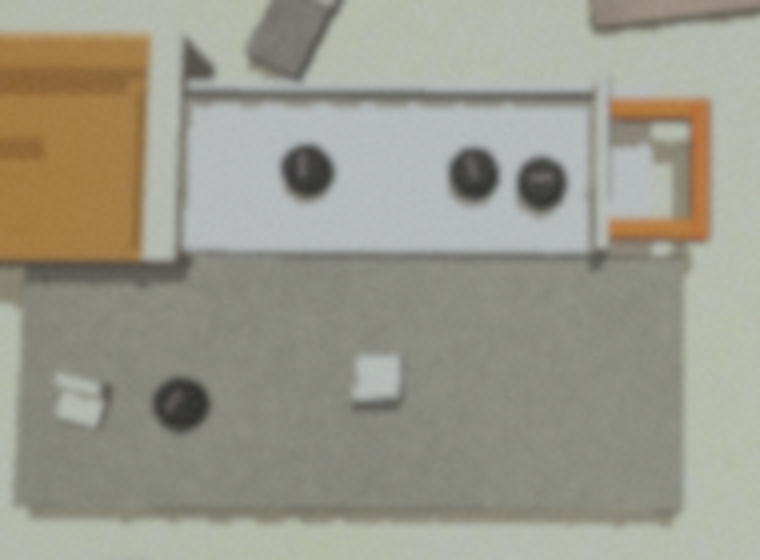

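Three knobs stand in the open tray at crop px (307,171), (473,173) and (541,184). ka and both brackets are in place and the handle is clear. Next I'm going round behind the handle.

```bash
python3 -m pendant '[[4.6,-4.9,0,0,0,0,0],[4.6,-4.9,0,0,0,0,0],[4.6,-4.9,0,0,0,0,0],[4.6,-4.9,0,0,0,0,0],[4.6,-5,0,0,0,0,0],[4.6,-5,0,0,0,0,0],[0,-1,0,0,0,0,0],[0,0,0,0,0,0,0]]'
python3 -m pendant '[[0,0,-3,0,0,0,0],[0,0,0,0,0,0,0]]'
```

```text
time: 10.9
tool_pos: [0.5623, -0.0993, 0.1677]
ee_rot: [-3.141, 0.003, -0.031]
wrist_force: [-0.8, 0.7, -0.8]
width: 0.0
finger_force: 0.0
time: 11.1
tool_pos: [0.5595, -0.096, 0.1354]
ee_rot: [-3.139, 0.007, -0.027]
wrist_force: [-0.8, -0.0, -1.4]
width: 0.0002
finger_force: 0.0
```

```bash
python3 -m pendant '[[2,-2.5,0,0,0,0,0],[2,-2.5,0,0,0,0,0],[2,-2.4,0,0,0,0,0],[1.1,0,0,0,0,0,0],[0,0,0,0,0,0,0]]'
```

```text
time: 11.6
tool_pos: [0.6345, -0.1713, 0.1399]
ee_rot: [-3.141, -0.001, -0.027]
wrist_force: [-0.3, -0.1, 0.8]
width: 0.0003
finger_force: 0.0
```

Now down 9 cm, then gently forward to contact.

```bash
python3 -m pendant '[[0,0,-3,0,0,0,0],[0,0,-3,0,0,0,0],[0,0,-2,0,0,0,0],[0,0,-1,0,0,0,0],[0,0,0,0,0,0,0]]'
python3 -m pendant '[[0,1,0,0,0,0,0],[0,1,0,0,0,0,0],[0,0.4,0,0,0,0,0],[0,0.4,0,0,0,0,0],[0,0.4,0,0,0,0,0],[0,0.4,0,0,0,0,0],[0,0.4,0,0,0,0,0],[0,0.4,0,0,0,0,0]]'
```

```text
time: 12.1
tool_pos: [0.6326, -0.1707, 0.0479]
ee_rot: [-3.141, 0.003, -0.027]
wrist_force: [-0.0, 0.4, 0.3]
width: 0.0008
finger_force: 0.0
time: 12.9
tool_pos: [0.6342, -0.1293, 0.049]
ee_rot: [3.139, -0.001, -0.029]
wrist_force: [0.1, -4.1, 0.1]
width: 0.0006
finger_force: 1.8
```

```bash
python3 -m pendant '[[0,0.7,0,0,0,0,0],[0,1,0,0,0,0,0],[0.1,1,0,0,0,0,0],[0,1,0,0,0,0,0],[0,1,0,0,0,0,0],[0.1,1,0,0,0,0,0],[0,1,0,0,0,0,0],[0,1,0,0,0,0,0]]'
python3 -m pendant '[[0,1,0,0,0,0,0],[0.1,1,0,0,0,0,0],[0,1,0,0,0,0,0],[0,1,0,0,0,0,0],[0.1,1,0,0,0,0,0],[0,1,0,0,0,0,0],[0,1,0,0,0,0,0],[0.1,1,0,0,0,0,0]]'
python3 -m pendant '[[0,1,0,0,0,0,0],[0.1,1,0,0,0,0,0],[0,1,0,0,0,0,0],[0,1,0,0,0,0,0],[0.1,0.7,0,0,0,0,0],[0,0.4,0,0,0,0,0],[0,0.4,0,0,0,0,0]]'
```

```text
time: 13.7
tool_pos: [0.6361, -0.0503, 0.049]
ee_rot: [3.141, -0.0, -0.028]
wrist_force: [0.5, -4.1, 2.0]
width: 0.0006
finger_force: 2.1
time: 14.5
tool_pos: [0.6385, 0.0297, 0.0487]
ee_rot: [3.142, 0.001, -0.028]
wrist_force: [-2.6, -4.1, 2.7]
width: 0.0004
finger_force: 2.1
time: 15.2
tool_pos: [0.6407, 0.0843, 0.0484]
ee_rot: [3.142, 0.001, -0.028]
wrist_force: [-2.4, -3.1, 0.3]
width: 0.0007
finger_force: 1.7
```

```bash
python3 -m pendant '[[0,0.4,0,0,0,0,0],[0,0.4,0,0,0,0,0],[0,0.4,0,0,0,0,0],[0,0.3,0,0,0,0,0],[0,0.3,0,0,0,0,0]]'
python3 -m pendant '[[0,0.3,0,0,0,0,0],[0,0.3,0,0,0,0,0],[0,0.3,0,0,0,0,0]]'
python3 - <<'E'
from m import *
a=imaging.snapshot("top")[90:250,60:260,::-1]
b=imaging.snapshot("side")[185:385,160:360,::-1]
cv2.imwrite("pics/c4.png",np.hstack([cv2.resize(a,(400,320)),cv2.resize(b,(320,320))]))
E
```

```text
time: 15.7
tool_pos: [0.6411, 0.102, 0.0485]
ee_rot: [3.141, 0.0, -0.029]
wrist_force: [-0.8, -3.8, -1.7]
width: 0.0004
finger_force: 1.7
time: 16.0
tool_pos: [0.6413, 0.111, 0.0487]
ee_rot: [3.141, -0.0, -0.029]
wrist_force: [-1.1, -3.6, -3.1]
width: 0.0006
finger_force: 1.7
```

View pics/c4.png

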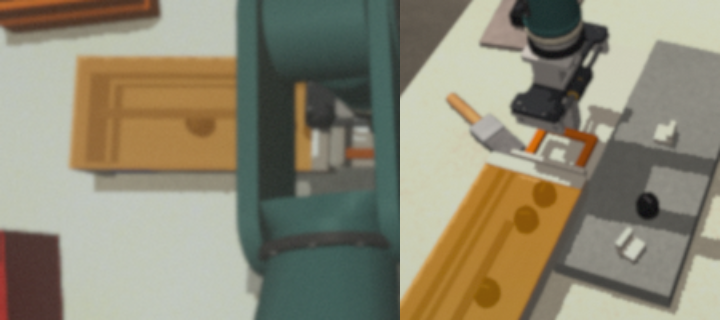

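The side view shows three knobs under the amber window at (487,291), (525,219) and (545,192). The front plate is nearly at the mouth, so I'm pushing on until the force rises.

```bash
for i in 1; do python3 -m pendant '[[0,0.3,0,0,0,0,0],[0,0.3,0,0,0,0,0]]'; done
python3 -m pendant '[[0,0.2,0,0,0,0,0],[0,0.2,0,0,0,0,0]]'
```

```text
time: 16.3
tool_pos: [0.6414, 0.1168, 0.049]
ee_rot: [3.141, -0.001, -0.029]
wrist_force: [0.3, -3.4, -2.5]
width: 0.0004
finger_force: 1.7
time: 16.5
tool_pos: [0.6415, 0.1203, 0.049]
ee_rot: [3.14, -0.001, -0.029]
wrist_force: [1.8, -6.9, -1.8]
width: 0.0001
finger_force: 3.3
```

```bash
python3 -m pendant '[[0,0.2,0,0,0,0,0],[0,0.2,0,0,0,0,0]]'
```

```text
time: 16.7
tool_pos: [0.6414, 0.1205, 0.0491]
ee_rot: [3.133, -0.001, -0.029]
wrist_force: [0.7, -15.4, -0.5]
width: 0.0005
finger_force: 7.6
```

The force climbs with no further travel, so this is the end stop. Total travel is about 0.256 m, as expected. I'm backing off and checking.

```bash
python3 -m pendant '[[0,-0.5,0,0,0,0,0],[0,-1.5,0,0,0,0,0],[0,-3,0,0,0,0,0],[0,-3,3,0,0,0,0],[0,-3,4,0,0,0,0],[0,-3,4,0,0,0,0],[0,-4,0,0,0,0,0],[0,-4,0,0,0,0,0]]'
python3 -m pendant '[[0,-4,0,0,0,0,0],[0,-4,0,0,0,0,0],[0,0,0,0,0,0,0],[0,0,0,0,0,0,0]]'
python3 - <<'E'
from m import *
a=imaging.snapshot("top")[100:250,80:320,::-1]
b=imaging.snapshot("side")[185:385,160:400,::-1]
cv2.imwrite("pics/c5.png",np.hstack([cv2.resize(a,(440,275)),cv2.resize(b,(330,275))]))
E
```

```text
time: 17.5
tool_pos: [0.6424, -0.0962, 0.1626]
ee_rot: [-3.141, -0.007, -0.027]
wrist_force: [0.8, 0.2, -1.0]
width: 0.0004
finger_force: 0.0
time: 17.9
tool_pos: [0.641, -0.1757, 0.1591]
ee_rot: [-3.14, -0.001, -0.03]
wrist_force: [-0.2, 0.4, -0.7]
width: 0.0007
finger_force: 0.0
```

View pics/c5.png

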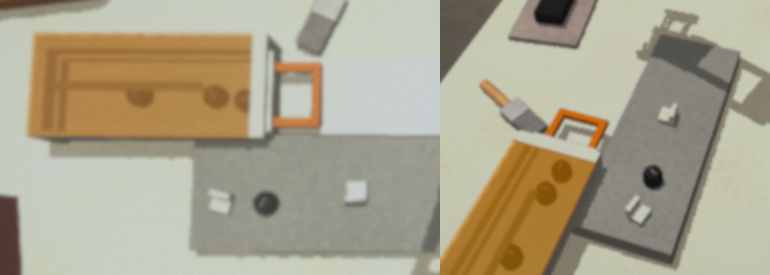

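The tray is shut with its front plate against the mouth at (270,85). The three knobs show upright under the window, and ka and both brackets are unmoved. I'm handing in.

```bash
python3 -c "
from bench import robot
print(robot.close_job())"
```

```text
the job is handed in; nothing more can be done
None
```

I slid three black knobs into the tray and pushed it shut to its end stop under the hood; the last pictures show the fourth knob and both brackets where they started, and I handed the job in at about 18 s (no verdict came back).

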